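# Load the leg-hub holding fixture

### The arm

A 6-joint arm with a two-finger parallel gripper is mounted at the origin on the work surface; the furniture and walls round the work are solid. World frame = base frame: x ahead of the robot, y to its left, z up, the work surface at z = 0. Lengths are in m, angles in rad, forces in N, time in s.
With the tool pointing down it reaches from about 0.375 to 0.9 m from the base axis. Payload 3.1 kg.
Tool frame: the origin (TCP) lies between the finger pads; the fingertips stand 11 mm ahead of it and the grasp point (between the pads) lies 8 mm behind it; z points along the fingers, y is the direction in which the jaws open and shut (so a half turn about z gives the same grasp; the last joint's range is limited). The gripper opens to 85 mm and grips with 20 to 120 N. Pads are 22 mm wide; open, the fingers measure 114 mm over their backs; the gripper's body (76 mm by 85 mm) begins 54 mm behind the grasp point. The pads swing forward as they close: fully open they stand 13 mm farther back than shut.
Start: joints at [1.06, 0.527, 1.433, -0, 1.181, -0.178], TCP at [0.204, 0.591, 0.242] pointing down, gripper open.
Joint ranges: [-3.08, 3.08], [-0.75, 2.2], [0.22, 2.44], [-1.43, 4.57], [0, 2.65], [-2.85, 2.85]. Speed limits (rad/s): [2.79, 2.79, 3.14, 3.14, 3.14, 3.14].

### API

Orientations are given as a unit quaternion [x, y, z, w].
In Python, from station import manip gives the robot as it stands. The module is installed in compiled form; this text tells all that it offers.
- The arm moves only by the tool arm_command, never from a script. Its argument "rows" is a list of rows, each a list of 3 entries, a list of its own where there are three numbers: the shift along the world's x, y, z in mm, then the turn about the world's z in rad, then the closure, from -1 (fully open) to 1 (shut), so that 0 is half open. A call has 1 to 12 rows; each row shifts and turns the commanded pose from where the row before left it; what a row does not reach is not made up. A row lasts 1/8 s, in which the tool goes at most 62.5 mm and 10.7 degrees, less where a joint would pass 70% of its speed; a pose out of reach is approached as far as the arm can. A call with a gripper value outside its range is refused whole. The fingers move at their own pace and stop on an object; "squeeze" is the grip in N (left out, the last holds). Time passes only in rows, so rows that do not move let the fingers close. It gives the time, the measured TCP pose, the force and the opening at its end, in the units of the state.
- manip.sense(): the state, without advancing time (a new reading comes with each control period).
- manip.snapshot(name): name is "scene" or "side" or "wrist"; returns the picture (420x560x3 uint8, blue, green, red); there is no depth.
- manip.get_calibration(name): a dict with "fovy" (degrees; the focal length in pixels is half the picture's height over the tangent of half this angle, whatever the lens; pixels are square), "cx", "cy" (the principal point, pixels), "R" (3x3) and "t" (3): a world point X has camera coordinates R X + t. Camera axes: x right, y down, z forward; pixel columns grow to the right and rows downward; lengths in m; the calibration is good to about 2 mm. A picture is of the moment at which its call begins: read the wrist's pose just before it. get_calibration takes no time and is no camera call; for the wrist camera it gives the pose at the moment of the call.
- manip.sign_off(): hands the job in, once; it reports no verdict.
The state is a dict: "t": time; "q": joint angles; "qd": joint speeds; "tau": joint torques, N m; "tcp_pos": TCP position; "tool_rot": TCP orientation; "force": force on the tool from outside, world axes, zero at the start; "ft_torque": the same for the moment, N m; "finger_gap": opening from 0.0 (shut) to 1.0 (fully open).
Only numpy, scipy, OpenCV 4.12 (cv2) and the standard library are available. Lean on these libraries where they do the work, as an engineer would, in place of code of your own. Each camera call takes 0.05 s, during which the arm holds its last target.

### The job

Load the holding fixture: take every dust cap off its nests and set each one plug down into a hole of the wooden cap rack, and put every steel hub upright into a nest of its own. The nests were left at odd angles, so press each hub down and turn it a little at a time until its hexagon foot drops fully home. Once all the hubs are home, slide the keeper from its open position fully shut over their feet; leave the other things on the bench where they are.

Things in the scene. Friction and masses are not known exactly. Their poses are not given: they have to be found in the camera images.
- nest0 (a point): centre of the recess floor of the left (+y) nest: a dark steel socket with an upright blind hexagonal recess, 47 mm across flats, 16 mm deep (rim 16 mm above this point, 40 mm above the bench). It sits on a stiff spindle (0.6 N m) and was left at any angle: which way its hexagon points is not reported (it repeats every 60 degrees; visible from above once open). Axes as the fixture's.
- nest1 (a point): centre of the recess floor of the middle nest: a dark steel socket with an upright blind hexagonal recess, 47 mm across flats, 16 mm deep (rim 16 mm above this point, 40 mm above the bench). It sits on a stiff spindle (0.6 N m) and was left at any angle: which way its hexagon points is not reported (it repeats every 60 degrees; visible from above once open). Axes as the fixture's.
- nest2 (a point): centre of the recess floor of the right (-y) nest: a dark steel socket with an upright blind hexagonal recess, 47 mm across flats, 16 mm deep (rim 16 mm above this point, 40 mm above the bench). It sits on a stiff spindle (0.6 N m) and was left at any angle: which way its hexagon points is not reported (it repeats every 60 degrees; visible from above once open). Axes as the fixture's.
- fixture: the holding fixture, a grey steel base 180 x 316 x 18 mm fixed to the bench, with three nests in a row (90 mm apart) and the keeper behind them. Origin on the bench under the middle nest; x from the nests towards the open keeper, y along the row of nests, z up. Guides 59 mm high stand at y = +-0.152, x = 0.012 to 0.124.
- keeper (a joint): slide of the keeper, a flat aluminium comb: 0 = shut (end stop), 0.055 m = fully open. It shuts along the fixture's -x, towards the nests, against 2.5 N of friction, and stays where left. Its plate is 48.5 to 54.5 mm above the bench; its slots, 36 mm wide and centred on the nests, pass round the hubs' stems just above their seated feet; a hub that is not home blocks it.
- keeper_grip (a point): centre of the top of the keeper's handle, an upright round dark steel post 20 mm in diameter and 32 mm tall (on a 6 mm collar) on the middle of the comb; its top is 92.5 mm above the bench. It moves with the keeper and has the fixture's axes.
- hub0: a steel leg hub standing upright on the bench: a hexagonal foot 44 mm across flats and 22 mm tall (its lowest 3 mm reduced to 41 mm), with a plain round stem 28 mm in diameter on it, 67 mm tall in all, 0.25 kg. Origin at the centre of its underside, z up the stem, x square to one flat of the foot. Two or three hubs are present (absent: None), all alike.
- hub1: a steel leg hub standing upright on the bench: a hexagonal foot 44 mm across flats and 22 mm tall (its lowest 3 mm reduced to 41 mm), with a plain round stem 28 mm in diameter on it, 67 mm tall in all, 0.25 kg. Origin at the centre of its underside, z up the stem, x square to one flat of the foot. Two or three hubs are present (absent: None), all alike.
- hub2: a steel leg hub standing upright on the bench: a hexagonal foot 44 mm across flats and 22 mm tall (its lowest 3 mm reduced to 41 mm), with a plain round stem 28 mm in diameter on it, 67 mm tall in all, 0.25 kg. Origin at the centre of its underside, z up the stem, x square to one flat of the foot. Two or three hubs are present (absent: None), all alike.
- cap0: a black plastic dust cap, loose on a nest: flange 60 mm in diameter and 6 mm thick, on it a round knob 26 mm in diameter, 32 mm tall, below it a plug 32 mm in diameter, 10 mm long. Origin at the centre of the flange's underside, z up; lifts straight off. All three caps are alike.
- cap1: a black plastic dust cap, loose on a nest: flange 60 mm in diameter and 6 mm thick, on it a round knob 26 mm in diameter, 32 mm tall, below it a plug 32 mm in diameter, 10 mm long. Origin at the centre of the flange's underside, z up; lifts straight off. All three caps are alike.
- cap2: a black plastic dust cap, loose on a nest: flange 60 mm in diameter and 6 mm thick, on it a round knob 26 mm in diameter, 32 mm tall, below it a plug 32 mm in diameter, 10 mm long. Origin at the centre of the flange's underside, z up; lifts straight off. All three caps are alike.
- rack: the cap rack, a loose wooden block 215 x 76 x 22 mm with three round holes in a row along its x axis. Origin at the centre of its underside, z up.
- rack_hole0 (a point): centre of the mouth of hole 0 of the cap rack, level with its top (22 mm above its underside); 40 mm in diameter, 14 mm deep, 70 mm from hole to hole. A cap's plug goes in and its flange rests on the rack.
- rack_hole1 (a point): centre of the mouth of hole 1 of the cap rack, level with its top (22 mm above its underside); 40 mm in diameter, 14 mm deep, 70 mm from hole to hole. A cap's plug goes in and its flange rests on the rack.
- rack_hole2 (a point): centre of the mouth of hole 2 of the cap rack, level with its top (22 mm above its underside); 40 mm in diameter, 14 mm deep, 70 mm from hole to hole. A cap's plug goes in and its flange rests on the rack.
- sanding_block: a sanding block, 63 x 110 x 30 mm, a bystander lying on the bench. Origin at the centre of its underside.
- tape_measure: a rolled tape measure, 62 x 79 x 15 mm, a bystander lying on the bench. Origin at the centre of its underside.
- mahogany_offcut: a dark wood offcut, 45 x 140 x 22 mm, a bystander lying on the bench. Origin at the centre of its underside.
There are look-alikes about, which are no part of the job. What is shaped like the hub2 but orange, purple or turquoise is not meant.

How it is judged:
On the way:
1. every hub present is fully home in a nest while the keeper is still open (((horizontal distance between hub0 and nest0 below 0.005 m and z of hub0 in the frame of nest0 below 0.004 m) or (horizontal distance between hub0 and nest1 below 0.005 m and z of hub0 in the frame of nest1 below 0.004 m) or (horizontal distance between hub0 and nest2 below 0.005 m and z of hub0 in the frame of nest2 below 0.004 m)) and angle between each of hub0, hub1, hub2's own z axis and vertical below 0.09 rad and ((horizontal distance between hub1 and nest0 below 0.005 m and z of hub1 in the frame of nest0 below 0.004 m) or (horizontal distance between hub1 and nest1 below 0.005 m and z of hub1 in the frame of nest1 below 0.004 m) or (horizontal distance between hub1 and nest2 below 0.005 m and z of hub1 in the frame of nest2 below 0.004 m)) and ((horizontal distance between hub2 and nest0 below 0.005 m and z of hub2 in the frame of nest0 below 0.004 m) or (horizontal distance between hub2 and nest1 below 0.005 m and z of hub2 in the frame of nest1 below 0.004 m) or (horizontal distance between hub2 and nest2 below 0.005 m and z of hub2 in the frame of nest2 below 0.004 m)) and value of joint keeper above 0.03 m), for 0.2 s.
At the end, for the whole second after the job is handed in: Every hub stands upright (5 degrees) in a nest, within 5 mm of its centre and 4 mm of its floor; every cap sits plug down in a rack hole (8 mm off centre, 4 mm off the top, 7 degrees); the keeper is within 5 mm of shut; all at rest (((horizontal distance between hub0 and nest0 below 0.005 m and z of hub0 in the frame of nest0 below 0.004 m) or (horizontal distance between hub0 and nest1 below 0.005 m and z of hub0 in the frame of nest1 below 0.004 m) or (horizontal distance between hub0 and nest2 below 0.005 m and z of hub0 in the frame of nest2 below 0.004 m)) and angle between each of hub0, hub1, hub2's own z axis and vertical below 0.09 rad and ((horizontal distance between hub1 and nest0 below 0.005 m and z of hub1 in the frame of nest0 below 0.004 m) or (horizontal distance between hub1 and nest1 below 0.005 m and z of hub1 in the frame of nest1 below 0.004 m) or (horizontal distance between hub1 and nest2 below 0.005 m and z of hub1 in the frame of nest2 below 0.004 m)) and ((horizontal distance between hub2 and nest0 below 0.005 m and z of hub2 in the frame of nest0 below 0.004 m) or (horizontal distance between hub2 and nest1 below 0.005 m and z of hub2 in the frame of nest1 below 0.004 m) or (horizontal distance between hub2 and nest2 below 0.005 m and z of hub2 in the frame of nest2 below 0.004 m)) and (horizontal distance between cap0 and rack_hole0 below 0.008 m or horizontal distance between cap0 and rack_hole1 below 0.008 m or horizontal distance between cap0 and rack_hole2 below 0.008 m) and z of each of cap0, cap1, cap2 in the frame of rack below 0.026 m and angle between each of cap0, cap1, cap2's own z axis and vertical below 0.12 rad and (horizontal distance between cap1 and rack_hole0 below 0.008 m or horizontal distance between cap1 and rack_hole1 below 0.008 m or horizontal distance between cap1 and rack_hole2 below 0.008 m) and (horizontal distance between cap2 and rack_hole0 below 0.008 m or horizontal distance between cap2 and rack_hole1 below 0.008 m or horizontal distance between cap2 and rack_hole2 below 0.008 m) and value of joint keeper below 0.005 m and linear speed of each of hub0, hub1, hub2, cap0, cap1, cap2 below 0.02 m/s); the robot touches nothing.
It fails at once if a bystander is shoved more than 40 mm from its place (distance of any of sanding_block, tape_measure, mahogany_offcut from where it was at the start of the episode above 0.04 m).
Of hub0, hub1, hub2 only 2 to 3 are there at a start; the rules pass over those that are not, and their reading is None.
At some moment in a run one of hub0, hub1, hub2, rack may be knocked a few centimetres aside while the robot is not near it.
It also fails if it takes over 210 s, if anything falls off the work surface, if the arm or the gripper's body presses on something with over 40 N, if the wrist force passes 120 N, or if a joint passes its speed limit or range.

## Working session

There is one attempt and no reset: what is moved stays moved. The work goes in short steps, Python scripts to look and compute and a tool call to move; the robot and the scene stay as the last step left them, time stands still between calls to the robot, and variables do not carry over. Pictures are saved under pics/ and viewed, and the job is handed in when it is done.

Besides the shell and the picture viewer there is one more tool, called after ">>>" by a JSON object that holds its "fn" and its "kwargs". arm_command: Moves the arm, as the interface text tells. Its arguments: {"type":"object","properties":{"rows":{"type":"array","items":{"type":"array"}},"squeeze":{"type":"number"}},"required":["rows"]}

```bash
mkdir -p pics; cat > h.py <<'E'
import numpy as np, cv2
from station import manip
def cal(n):
    c=manip.get_calibration(n); f=210/np.tan(np.radians(c['fovy'])/2)
    return f,c['cx'],c['cy'],np.array(c['R']),np.array(c['t'])
def snap(n,name):
    c=cal(n); im=np.array(manip.snapshot(n)); cv2.imwrite(f'pics/{name}.png',im); return im,c
def ray(c,u,v,z):
    f,cx,cy,R,t=c; d=R.T@np.array([(u-cx)/f,(v-cy)/f,1]); o=-R.T@t
    return o+d*(z-o[2])/d[2]
def proj(c,X):
    f,cx,cy,R,t=c; p=R@np.array(X)+t; return p[0]/p[2]*f+cx,p[1]/p[2]*f+cy
E
python3 - <<'E'
from h import *
for n in ['scene','side','wrist']:
    im,c=snap(n,n+'0'); print(n,c[0],c[1:3],(-c[3].T@c[4]).round(3),c[3].round(2).tolist())
s=manip.sense(); print(s)
E
```

```text
scene 437.710764634155 (281.2200246273377, 210.25583669763023) [-0.456 -0.489  0.624] [[0.5, -0.87, 0.0], [-0.37, -0.22, -0.9], [0.78, 0.45, -0.43]]
side 442.4651198445676 (273.97130602036685, 218.84974408892003) [0.177 1.222 0.951] [[-0.97, -0.25, -0.01], [-0.13, 0.56, -0.82], [0.21, -0.79, -0.58]]
wrist 338.4472447202403 (277.7490501340421, 204.92877784882654) [0.138 0.614 0.372] [[0.33, 0.95, -0.0], [0.91, -0.31, 0.27], [0.26, -0.09, -0.96]]
{'t': 0.15, 'q': array([ 1.06047510e+00,  5.28275016e-01,  1.43360075e+00, -4.30250095e-06,
        1.18140361e+00, -1.78459451e-01]), 'qd': array([-1.36929861e-03, -1.62140533e-03, -4.52590779e-03,  1.30299156e-03,
       -6.37158509e-05, -4.26764349e-04]), 'tau': array([ 1.12662874e-03, -4.42746055e+01, -1.78276223e+01, -1.37238426e-04,
        5.60012937e-03, -3.01644218e-05]), 'tcp_pos': array([0.20331494, 0.59044835, 0.24154695]), 'tool_rot': array([ 1.65169639e-01,  9.86264812e-01, -7.94511492e-04, -2.82865167e-04]), 'force': array([-0.06112365,  0.53850955,  0.91235174]), 'ft_torque': array([-0.00344519, -0.01635043,  0.0111584 ]), 'finger_gap': 0.9982822523303552}
```

View pics/scene0.png

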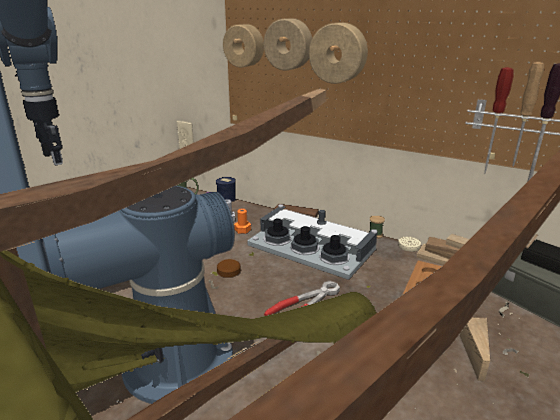

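View pics/side0.png

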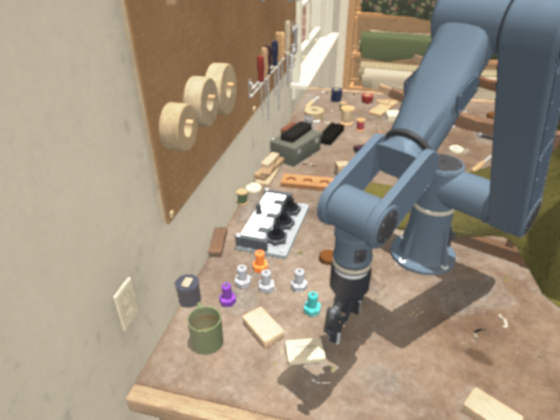

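View pics/wrist0.png

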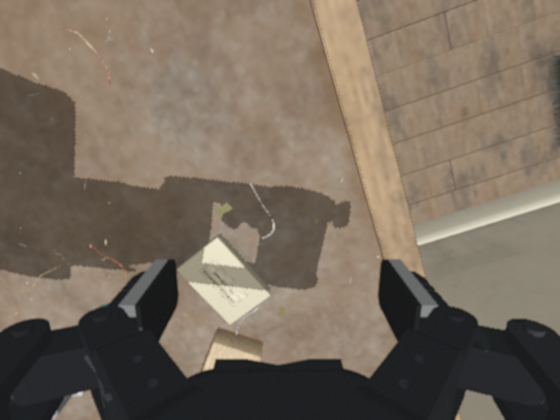

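```bash
python3 - <<'E'
from h import *
im=cv2.imread('pics/side0.png'); c=cal('side')
cv2.imwrite('pics/side0c.png',cv2.resize(im[160:340,180:380],None,fx=4,fy=4,interpolation=cv2.INTER_CUBIC)[:600*2][:720,:800])
for n,u,v,z in [('hubA',242,275,.03),('hubB',266,281,.03),('hubC',299,279,.03),('or',260,262,.03),('pu',227,295,.03),('tu',312,304,.03),('fix',272,223,.02),('capL',277,236,.06),('capM',283,220,.06),('capR',290,206,.06),('rackL',285,181,.022),('rackM',304,182,.022),('rackR',325,183,.022)]:
    print(n,ray(c,u,v,z).round(3))
E
```

```text
hubA [0.535 0.273 0.03 ]
hubB [0.457 0.281 0.03 ]
hubC [0.362 0.249 0.03 ]
or [0.499 0.201 0.03 ]
pu [0.552 0.365 0.03 ]
tu [0.305 0.341 0.03 ]
fix [ 0.519 -0.026  0.02 ]
capL [0.469 0.095 0.06 ]
capM [0.472 0.001 0.06 ]
capR [ 0.467 -0.09   0.06 ]
rackL [ 0.541 -0.324  0.022]
rackM [ 0.463 -0.334  0.022]
rackR [ 0.378 -0.346  0.022]
```

```bash
python3 -c "
import cv2
a=cv2.imread('pics/side0.png');cv2.imwrite('pics/side0c.png',cv2.resize(a[165:315,200:360],None,fx=4,fy=4,interpolation=cv2.INTER_CUBIC))"
```

```text
(no output)
```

View pics/side0c.png

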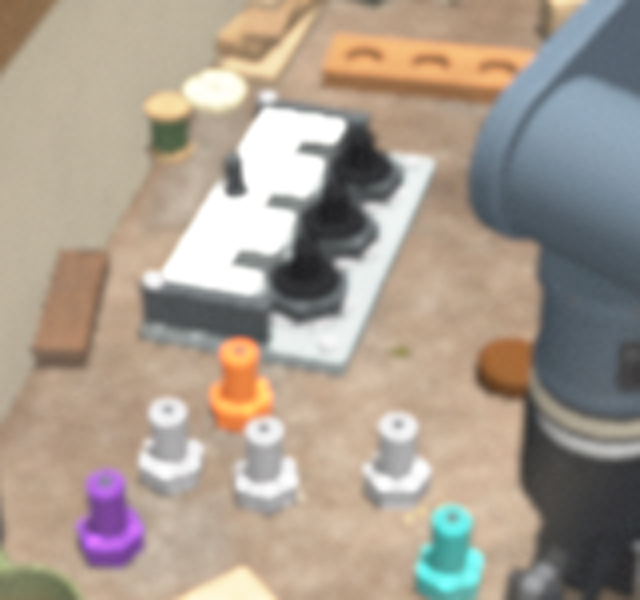

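>>> {"fn": "arm_command", "kwargs": {"rows": [[[25,-47,11],0.033,-1],[[25,-47,11],0.033,-1],[[25,-47,11],0.033,-1],[[25,-47,11],0.033,-1],[[25,-47,11],0.033,-1],[[25,-47,11],0.033,-1],[[25,-47,11],0.033,-1],[[25,-47,11],0.033,-1],[[25,-47,11],0.033,-1],[[25,-47,11],0.033,-1],[[0,0,0],0,-1],[[0,0,0],0,-1]]}}

```text
t: 1.65
tcp_pos: [0.4529, 0.121, 0.3519]
tool_rot: [0.001, 1.0, 0.0, -0.001]
force: [-1.5, 0.3, -0.3]
finger_gap: 0.998
```

```bash
python3 - <<'E'
from h import *
im,c=snap('wrist','w1'); np.save('w1c.npy',np.array([*c[:3],*c[3].ravel(),*c[4]]))
s=manip.sense(); print(s['t'],s['tcp_pos'],s['tool_rot'])
E
```

```text
1.7 [0.45259161 0.12151561 0.35180335] [ 6.89317963e-04  9.99999392e-01  1.98358170e-04 -8.37332406e-04]
```

View pics/w1.png

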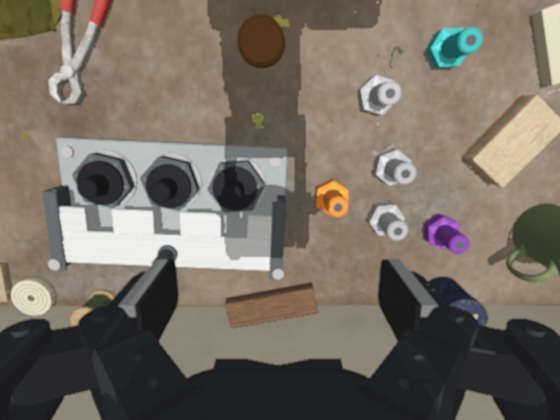

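```bash
cat >> h.py <<'E'
def loadc(fn):
    a=np.load(fn); return a[0],a[1],a[2],a[3:12].reshape(3,3),a[12:]
E
python3 - <<'E'
from h import *
im=cv2.imread('pics/w1.png'); 
g=im[120:290,40:300]; g=np.clip((g/255.)**0.5*255,0,255).astype(np.uint8)
cv2.imwrite('pics/w1a.png',cv2.resize(g,None,fx=3,fy=3,interpolation=cv2.INTER_CUBIC))
g=im[60:270,300:480]
cv2.imwrite('pics/w1b.png',cv2.resize(g,None,fx=2.8,fy=2.8,interpolation=cv2.INTER_CUBIC))
c=loadc('w1c.npy')
for u,v in [(391,93),(404,173),(397,229)]: print(ray(c,u,v,.067).round(4))
for u,v in [(57,139),(288,150)]: print('corner',ray(c,u,v,.018).round(4))
E
```

```text
[0.3652 0.2552 0.067 ]
[0.4599 0.2795 0.067 ]
[0.5337 0.2776 0.067 ]
corner [ 0.4205 -0.1756  0.018 ]
corner [0.4365 0.1366 0.018 ]
```

View pics/w1a.png

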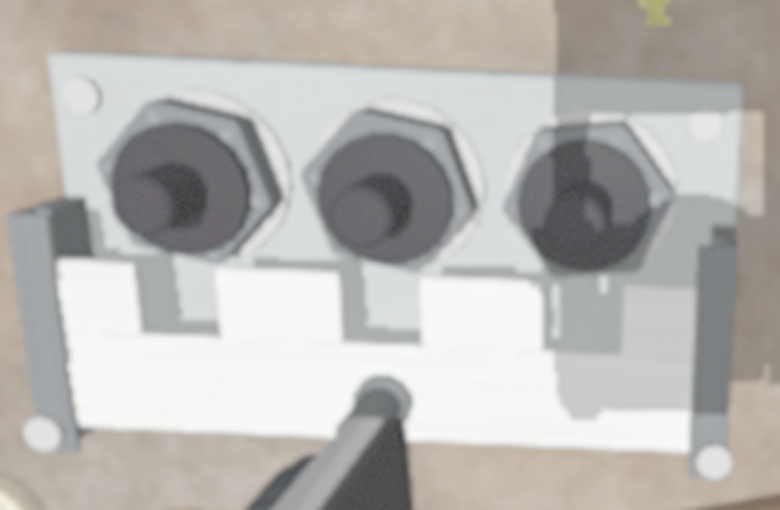

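View pics/w1b.png

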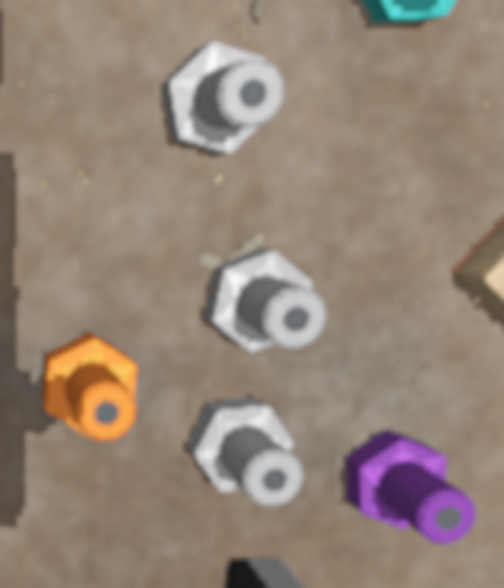

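```bash
python3 - <<'E'
from h import *
c=loadc('w1c.npy')
for (u,v) in [(145,205),(360,215),(585,212)]: print('top',ray(c,u/3+40,v/3+120,.078).round(4))
for (u,v) in [(182,188),(385,198),(585,203)]: print('fl',ray(c,u/3+40,v/3+120,.046).round(4))
p=[ray(c,u/3+40,v/3+120,.018)[:2] for u,v in [(50,54),(742,88)]]
d=p[1]-p[0]; L=np.linalg.norm(d); y=d/L; x=np.array([y[1],-y[0]]); print(p,L,np.degrees(np.arctan2(x[1],x[0])))
m=(p[0]+p[1])/2; print('mid front',m)
E
```

```text
top [ 0.4754 -0.1095  0.078 ]
top [ 0.4799 -0.0222  0.078 ]
top [0.479 0.07  0.078]
fl [ 0.475  -0.1105  0.046 ]
fl [ 0.4799 -0.0219  0.046 ]
fl [0.4825 0.066  0.046 ]
[array([ 0.41917431, -0.1758528 ]), array([0.43554931, 0.13572966])] 0.31201245215384843 -3.008372983733684
mid front [ 0.42736181 -0.02006157]
```

>>> {"fn": "arm_command", "kwargs": {"rows": [[[-6,-58,-10],0,-1],[[-6,-58,-10],0,-1],[[-6,-58,-10],0,-1],[[-6,-58,-10],0,-1],[[-6,-58,-10],0,-1],[[0,0,0],0,-1],[[0,0,0],0,-1]]}}

```text
t: 2.58
tcp_pos: [0.4233, -0.1675, 0.3019]
tool_rot: [0.0, 1.0, 0.001, -0.001]
force: [0.3, 0.5, 0.2]
finger_gap: 0.999
```

```bash
python3 - <<'E'
from h import *
im,c=snap('wrist','w2'); np.save('w2c.npy',np.array([*c[:3],*c[3].ravel(),*c[4]]))
s=manip.sense(); print(s['t'],s['tcp_pos'],s['tool_rot'])
E
```

```text
2.625 [ 0.42343833 -0.16712307  0.30215808] [-2.16225303e-04  9.99999747e-01  5.84033240e-04 -3.44839563e-04]
```

View pics/w2.png

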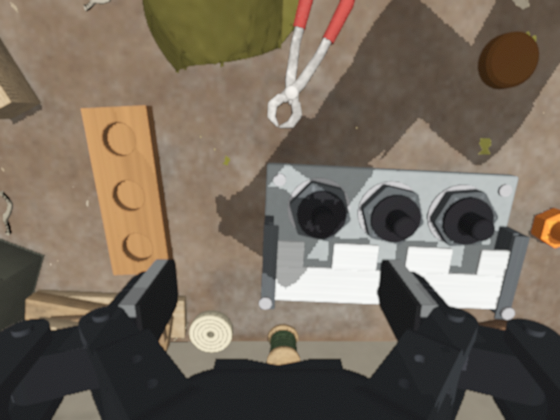

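```bash
python3 - <<'E'
from h import *
im=cv2.imread('pics/w2.png'); c=loadc('w2c.npy')
cv2.imwrite('pics/w2a.png',cv2.resize(im[95:285,70:190],None,fx=3,fy=3,interpolation=cv2.INTER_CUBIC))
g=np.clip((im[150:260,250:520]/255.)**0.5*255,0,255).astype(np.uint8)
cv2.imwrite('pics/w2b.png',cv2.resize(g,None,fx=2.9,fy=2.9,interpolation=cv2.INTER_CUBIC))
E
```

```text
(no output)
```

View pics/w2a.png

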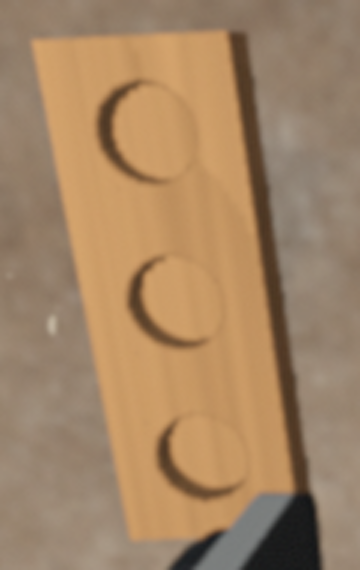

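View pics/w2b.png

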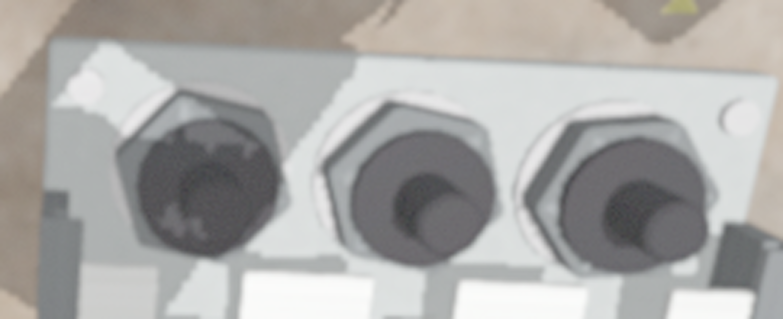

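```bash
python3 - <<'E'
from h import *
c=loadc('w2c.npy')
P=lambda u,v,z:ray(c,u/3+70,v/3+95,z).round(4)
h=[P(*a,.022) for a in [(148,132),(177,301),(203,456)]]; print('holes',h,np.linalg.norm(h[0]-h[1]),np.linalg.norm(h[2]-h[1]))
print('corners',[P(*a,.022) for a in [(32,40),(229,32),(132,540)]])
Q=lambda u,v,z:ray(c,u/2.9+250,v/2.9+150,z).round(4)
print('tops',[Q(*a,.078) for a in [(215,193),(453,225),(673,230)]])
print('fl',[Q(*a,.046) for a in [(209,188),(424,199),(633,204)]])
p=[Q(*a,.018)[:2] for a in [(50,38),(778,75)]]
d=p[1]-p[0]; L=np.linalg.norm(d); y=d/L; x=np.array([y[1],-y[0]]); print(p,L,np.degrees(np.arctan2(x[1],x[0])),(p[0]+p[1])/2)
E
```

```text
holes [array([ 0.3874, -0.3548,  0.022 ]), array([ 0.4567, -0.3516,  0.022 ]), array([ 0.5263, -0.3487,  0.022 ])] 0.06937384233268326 0.06966039046689301
corners [array([ 0.3521, -0.3953,  0.022 ]), array([ 0.3493, -0.3185,  0.022 ]), array([ 0.5665, -0.3849,  0.022 ])]
tops [array([ 0.4673, -0.1148,  0.078 ]), array([ 0.4804, -0.0231,  0.078 ]), array([0.4826, 0.0616, 0.078 ])]
fl [array([ 0.4753, -0.1127,  0.046 ]), array([ 0.4803, -0.0234,  0.046 ]), array([0.4827, 0.0637, 0.046 ])]
[array([ 0.4173, -0.1786]), array([0.4338, 0.1339])] 0.3129352968266763 -3.022410577575069 [ 0.42555 -0.02235]
```

>>> {"fn": "arm_command", "kwargs": {"rows": [[[26,27,-40],0,-1],[[26,28,-50],0,-1],[[0,0,-50],0,-1],[[0,0,-40],0,-1],[[0,0,-30],0,-1],[[0,0,-20],0,-1],[[0,0,-10],0,-1],[[0,0,0],0,-1],[[0,0,0],0,1],[[0,0,0],0,1],[[0,0,0],0,1],[[0,0,0],0,1]], "squeeze": 40}}

```text
t: 4.12
tcp_pos: [0.4756, -0.1145, 0.0633]
tool_rot: [0.001, 1.0, -0.0, 0.0]
force: [-0.5, 0.7, 4.0]
finger_gap: 0.288
```

>>> {"fn": "arm_command", "kwargs": {"rows": [[[0,0,20],0,1],[[0,0,45],0,1],[[-20,-50,10],0,1],[[-23,-56,0],0,1],[[-23,-56,0],0,1],[[-22,-56,0],0,1],[[0,-24,0],0,1],[[0,0,0],0,1],[[0,0,0],0,1]]}}

```text
t: 5.25
tcp_pos: [0.3869, -0.3547, 0.1373]
tool_rot: [0.001, 1.0, 0.001, -0.001]
force: [-0.3, 0.2, -0.3]
finger_gap: 0.285
```

```bash
python3 - <<'E'
from h import *
im,c=snap('wrist','w3'); np.save('w3c.npy',np.array([*c[:3],*c[3].ravel(),*c[4]]))
s=manip.sense(); print(s['t'],s['tcp_pos'],s['finger_gap'],s['force'])
E
```

```text
5.3 [ 0.38706629 -0.35431911  0.13733787] 0.2904702640803428 [-0.38028694 -0.12058165 -0.05618949]
```

View pics/w3.png

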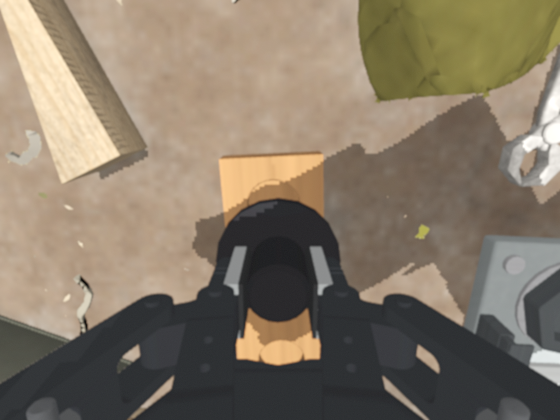

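```bash
python3 - <<'E'
from h import *
c=loadc('w3c.npy')
for dx in (0,.003,-.003):
  x,y=.3871+dx,-.3543
  print(dx,[np.round(proj(c,p),1) for p in [(x-.03,y,.12),(x,y-.03,.12),(x,y+.03,.12)]])
for a in [(220,157),(323,153)]: print(ray(c,*a,.022))
E
```

```text
0 [array([275.6, 200.1]), array([212.9, 261.1]), array([338.7, 260.6])]
0.003 [array([275.6, 206.4]), array([213.3, 266.8]), array([338.4, 266.4])]
-0.003 [array([275.5, 193.6]), array([212.6, 255.3]), array([339. , 254.8])]
[ 0.35062228 -0.39497743  0.022     ]
[ 0.34793339 -0.32021855  0.022     ]
```

>>> {"fn": "arm_command", "kwargs": {"rows": [[[0,0,-40],0,1],[[0,0,-25],0,1],[[0,0,-15],0,1],[[0,0,-10],0,1],[[0,0,0],0,1],[[0,0,0],0,-1],[[0,0,0],0,-1],[[0,0,0],0,-1]]}}

```text
t: 6.3
tcp_pos: [0.3875, -0.3566, 0.0482]
tool_rot: [0.001, 1.0, -0.0, 0.0]
force: [0.2, 1.1, 0.2]
finger_gap: 0.913
```

>>> {"fn": "arm_command", "kwargs": {"rows": [[[0,0,30],0,-1],[[0,0,55],0,-1],[[15,52,20],0,-1],[[16,56,0],0,-1],[[16,56,0],0,-1],[[16,56,0],0,-1],[[16,56,0],0,-1],[[14,56,0],0,-1],[[0,0,0],0,-1],[[0,0,0],0,-1]]}}

```text
t: 7.55
tcp_pos: [0.4804, -0.0244, 0.1528]
tool_rot: [0.0, 1.0, -0.0, 0.0]
force: [0.2, -0.3, 0.2]
finger_gap: 0.997
```

```bash
python3 - <<'E'
from h import *
im,c=snap('wrist','w4'); np.save('w4c.npy',np.array([*c[:3],*c[3].ravel(),*c[4]]))
s=manip.sense(); print(s['t'],s['tcp_pos'],s['finger_gap'],s['force'])
E
```

```text
7.6 [ 0.48036646 -0.02507469  0.15280542] 0.9998557383262252 [-0.36073268 -0.37975396 -0.76921343]
```

View pics/w4.png

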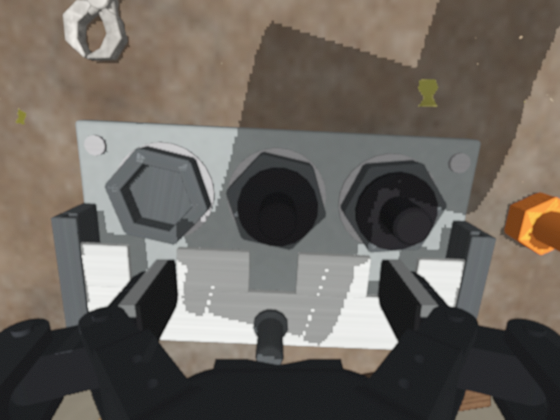

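```bash
python3 - <<'E'
from h import *
im=cv2.imread('pics/w4.png');c=loadc('w4c.npy')
print(ray(c,278,212,.078),ray(c,276,203,.046), ray(c,410,224,.078))
g=np.clip((im[110:260,70:490]/255.)**0.5*255,0,255).astype(np.uint8)
cv2.imwrite('pics/w4a.png',cv2.resize(g,None,fx=1.9,fy=1.9,interpolation=cv2.INTER_CUBIC))
E
```

```text
[ 0.47385031 -0.02291683  0.078     ] [ 0.47676663 -0.02435067  0.046     ] [0.48203452 0.06179242 0.078     ]
```

View pics/w4a.png

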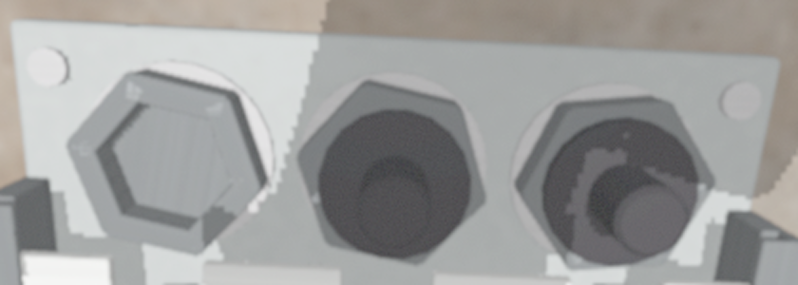

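>>> {"fn": "arm_command", "kwargs": {"rows": [[[0,1,-40],0,-1],[[0,0,-25],0,-1],[[0,0,-16],0,-1],[[0,0,-9],0,-1],[[0,0,0],0,-1],[[0,0,0],0,1],[[0,0,0],0,1],[[0,0,0],0,1],[[0,0,0],0,1],[[0,0,30],0,1],[[0,0,40],0,1]]}}

```text
t: 8.98
tcp_pos: [0.4794, -0.023, 0.1326]
tool_rot: [0.001, 1.0, 0.0, -0.002]
force: [-0.1, -0.9, -0.3]
finger_gap: 0.291
```

>>> {"fn": "arm_command", "kwargs": {"rows": [[[-4,-55,5],0,1],[[-4,-55,0],0,1],[[-4,-55,0],0,1],[[-4,-55,0],0,1],[[-4,-55,0],0,1],[[-3,-53,0],0,1],[[0,0,0],0,1],[[0,0,0],0,1]]}}

```text
t: 9.98
tcp_pos: [0.4567, -0.3504, 0.1371]
tool_rot: [0.001, 1.0, 0.001, -0.001]
force: [-0.5, 0.2, 0.2]
finger_gap: 0.286
```

```bash
python3 - <<'E'
from h import *
im,c=snap('wrist','w5'); np.save('w5c.npy',np.array([*c[:3],*c[3].ravel(),*c[4]]))
s=manip.sense(); print(s['t'],s['tcp_pos'],s['finger_gap'],s['force'])
E
```

```text
10.025 [ 0.45677352 -0.3496601   0.1371817 ] 0.28818746890033103 [ 0.27184509 -0.73704235 -0.77303504]
```

View pics/w5.png

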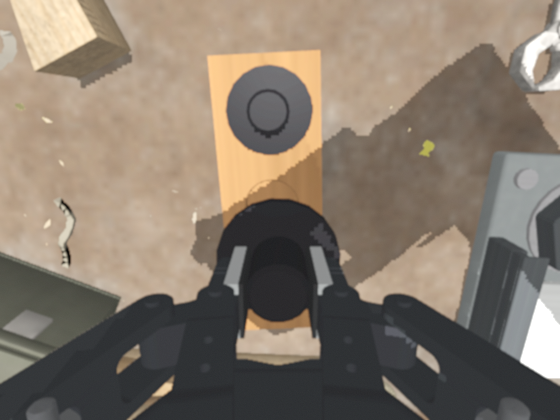

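```bash
python3 - <<'E'
from h import *
c=loadc('w5c.npy')
print(ray(c,269.5,110,.028), [ray(c,*a,.022) for a in [(208,56),(321,50)]])
E
```

```text
[ 0.38759511 -0.35429545  0.028     ] [array([ 0.35253   , -0.39539457,  0.022     ]), array([ 0.34903644, -0.31956573,  0.022     ])]
```

>>> {"fn": "arm_command", "kwargs": {"rows": [[[0,-2,-40],0,1],[[0,0,-25],0,1],[[0,0,-15],0,1],[[0,0,-10],0,1],[[0,0,0],0,1],[[0,0,0],0,-1],[[0,0,0],0,-1],[[0,0,0],0,-1],[[0,0,30],0,-1],[[0,0,55],0,-1]]}}

```text
t: 11.28
tcp_pos: [0.4562, -0.3523, 0.1318]
tool_rot: [0.001, 1.0, 0.002, -0.002]
force: [0.4, -0.7, 0.4]
finger_gap: 1.001
```

>>> {"fn": "arm_command", "kwargs": {"rows": [[[3,52,20],0,-1],[[3,52,0],0,-1],[[3,52,0],0,-1],[[3,52,0],0,-1],[[3,52,0],0,-1],[[3,52,0],0,-1],[[4,52,0],0,-1],[[4,53,0],0,-1],[[0,0,0],0,-1],[[0,0,0],0,-1]]}}

```text
t: 12.52
tcp_pos: [0.4835, 0.0635, 0.1529]
tool_rot: [0.0, 1.0, -0.0, 0.0]
force: [-1.1, -1.2, -0.6]
finger_gap: 1.004
```

```bash
python3 - <<'E'
from h import *
im,c=snap('wrist','w6'); np.save('w6c.npy',np.array([*c[:3],*c[3].ravel(),*c[4]]))
s=manip.sense(); print(s['t'],s['tcp_pos'],s['finger_gap'],s['force'])
E
```

```text
12.575 [0.48352924 0.06289764 0.15281353] 1.0002741341699382 [ 0.53062085 -0.95461995 -0.15063431]
```

View pics/w6.png

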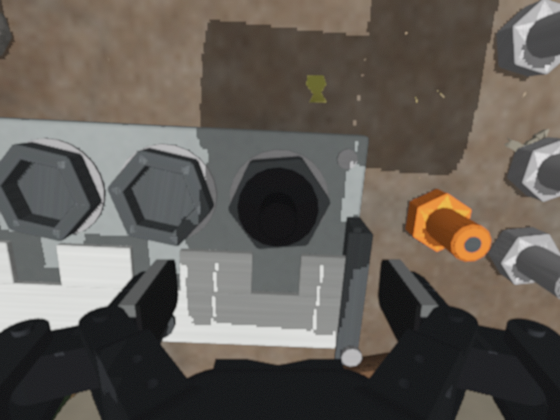

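>>> {"fn": "arm_command", "kwargs": {"rows": [[[0,2,-40],0,-1],[[0,0,-25],0,-1],[[0,0,-16],0,-1],[[0,0,-9],0,-1],[[0,0,0],0,-1],[[0,0,0],0,1],[[0,0,0],0,1],[[0,0,0],0,1],[[0,0,0],0,1],[[0,0,30],0,1],[[0,0,45],0,1]]}}

```text
t: 13.95
tcp_pos: [0.4822, 0.0659, 0.1373]
tool_rot: [0.001, 1.0, 0.0, -0.002]
force: [0.9, -0.2, -0.2]
finger_gap: 0.289
```

>>> {"fn": "arm_command", "kwargs": {"rows": [[[5,-52,0],0,1],[[5,-52,0],0,1],[[5,-52,0],0,1],[[5,-52,0],0,1],[[5,-52,0],0,1],[[5,-52,0],0,1],[[6,-52,0],0,1],[[7,-50,0],0,1],[[0,0,0],0,1],[[0,0,0],0,1]]}}

```text
t: 15.2
tcp_pos: [0.5256, -0.3474, 0.137]
tool_rot: [0.001, 1.0, 0.001, -0.001]
force: [-0.8, 0.7, -1.3]
finger_gap: 0.289
```

```bash
python3 - <<'E'
from h import *
im,c=snap('wrist','w7'); np.save('w7c.npy',np.array([*c[:3],*c[3].ravel(),*c[4]]))
s=manip.sense(); print(s['t'],s['tcp_pos'],s['finger_gap'],s['force'])
E
```

```text
15.25 [ 0.5256112  -0.34672986  0.13704895] 0.2875487757621598 [-0.2015141   0.44054084 -1.01469859]
```

View pics/w7.png

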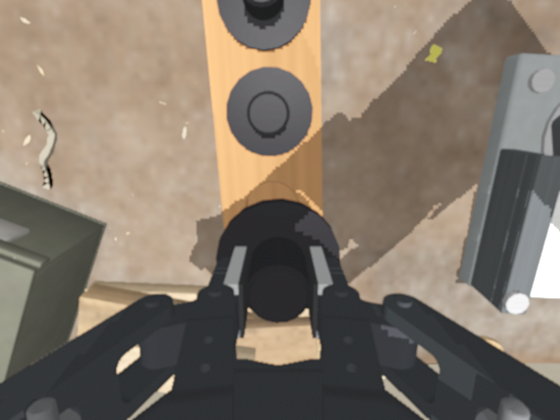

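```bash
python3 - <<'E'
from h import *
c=loadc('w7c.npy')
for z in (.02,.04): print(z,[ray(c,*a,z).round(3) for a in [(87,286),(105,225),(210,290),(300,322)]])
print(ray(c,269.5,111,.028))
E
```

```text
0.02 [array([ 0.594, -0.501,  0.02 ]), array([ 0.542, -0.479,  0.02 ]), array([ 0.598, -0.402,  0.02 ]), array([ 0.629, -0.327,  0.02 ])]
0.04 [array([ 0.583, -0.489,  0.04 ]), array([ 0.535, -0.469,  0.04 ]), array([ 0.587, -0.397,  0.04 ]), array([ 0.615, -0.329,  0.04 ])]
[ 0.45712132 -0.35130976  0.028     ]
```

>>> {"fn": "arm_command", "kwargs": {"rows": [[[1,-2,-40],0,1],[[0,0,-25],0,1],[[0,0,-15],0,1],[[0,0,-10],0,1],[[0,0,0],0,1],[[0,0,0],0,-1],[[0,0,0],0,-1],[[0,0,0],0,-1],[[0,0,30],0,-1],[[0,0,55],0,-1],[[0,0,55],0,-1],[[0,0,50],0,-1]]}}

```text
t: 16.75
tcp_pos: [0.5274, -0.3504, 0.2401]
tool_rot: [0.001, 1.0, -0.0, 0.001]
force: [-0.1, -1.0, 0.4]
finger_gap: 1.002
```

>>> {"fn": "arm_command", "kwargs": {"rows": [[[-10,40,0],0,-1],[[-10,55,0],0,-1],[[-10,55,0],0,-1],[[-10,55,0],0,-1],[[0,0,0],0,-1],[[0,0,0],0,-1]]}}

```text
t: 17.5
tcp_pos: [0.488, -0.1458, 0.2382]
tool_rot: [0.001, 1.0, -0.001, 0.001]
force: [0.3, -0.1, -0.4]
finger_gap: 0.998
```

```bash
python3 - <<'E'
from h import *
im,c=snap('wrist','w8'); np.save('w8c.npy',np.array([*c[:3],*c[3].ravel(),*c[4]]))
s=manip.sense(); print(s['t'],s['tcp_pos'],s['finger_gap'],s['force'])
E
```

```text
17.55 [ 0.48820758 -0.14642071  0.23811287] 1.0016928389149617 [-0.87050476 -0.11744256 -0.2119231 ]
```

View pics/w8.png

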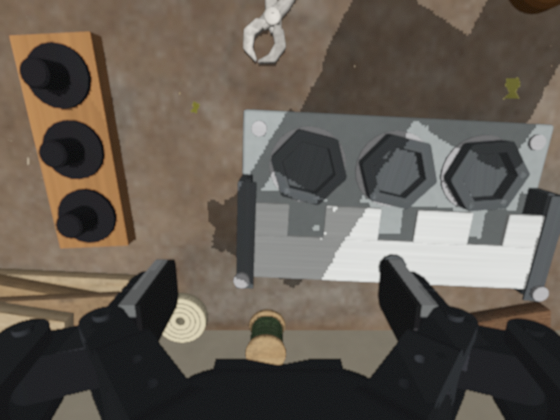

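>>> {"fn": "arm_command", "kwargs": {"rows": [[[-4,50,0],0,-1],[[-4,50,0],0,-1],[[0,25,0],0,-1],[[0,0,0],0,-1],[[0,0,0],0,-1]]}}

```text
t: 18.18
tcp_pos: [0.4803, -0.0218, 0.2377]
tool_rot: [0.002, 1.0, -0.0, 0.0]
force: [-0.1, -0.2, 0.8]
finger_gap: 1.001
```

```bash
python3 - <<'E'
from h import *
im,c=snap('wrist','w9'); np.save('w9c.npy',np.array([*c[:3],*c[3].ravel(),*c[4]]))
s=manip.sense(); print(s['t'],s['tcp_pos'],s['finger_gap'],s['force'])
g=np.clip((im[90:240,120:480]/255.)**0.5*255,0,255).astype(np.uint8)
cv2.imwrite('pics/w9a.png',cv2.resize(g,None,fx=2.2,fy=2.2,interpolation=cv2.INTER_CUBIC))
E
```

```text
18.225 [ 0.48018811 -0.02189292  0.2376975 ] 1.000932177971299 [-0.25318326 -0.04390352 -0.00196176]
```

View pics/w9a.png

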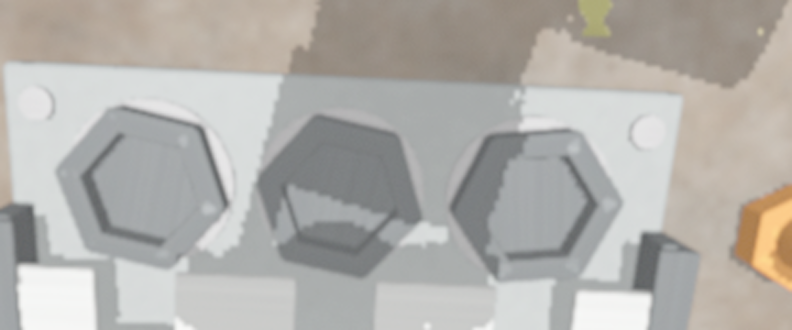

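```bash
python3 - <<'E'
from h import *
im=cv2.imread('pics/w9.png')
o=[]
for x0 in (138,232,318):
    g=im[130:225,x0:x0+95]; g=cv2.normalize(np.clip((g/255.)**0.5*255,0,255),None,0,255,cv2.NORM_MINMAX).astype(np.uint8)
    g=cv2.createCLAHE(3,(2,2)).apply(cv2.cvtColor(g,cv2.COLOR_BGR2GRAY))
    o.append(cv2.resize(g,(380,380),interpolation=cv2.INTER_CUBIC))
cv2.imwrite('pics/w9b.png',np.hstack(o[:2])); cv2.imwrite('pics/w9c.png',o[2])
E
```

```text
(no output)
```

View pics/w9b.png

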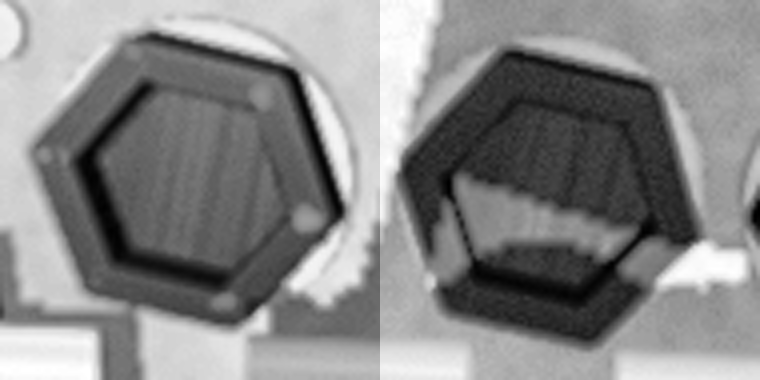

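View pics/w9c.png

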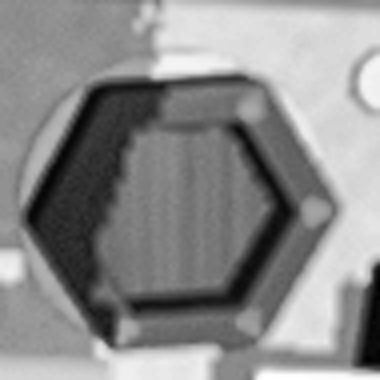

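```bash
python3 - <<'E'
from h import *
c=loadc('w9c.npy')
def fit(pts,x0,y0,s,z):
    P=np.array([ray(c,u/s+x0,v/s+y0,z)[:2] for u,v in pts]); m=P.mean(0); d=(P-m)@np.array([1,1j])
    a=np.degrees(np.angle((d**6).mean())/6); print('c',m.round(4),'R',abs(d).round(4),'vertex ang mod60',round(a%60,1), (np.degrees(np.angle(d))%60).round(1))
fit([(132,42),(287,75),(325,215),(235,322),(90,290),(34,150)],138,130,4,.040)
fit([(127,52),(275,90),(316,243),(213,345),(60,308),(25,177)],232,130,4,.040)
fit([(95,88),(250,80),(338,210),(258,342),(110,345),(25,218)],318,130,4,.040)
# inner rim
fit([(147,82),(262,105),(303,210),(230,285),(118,260),(78,158)],138,130,4,.040)
fit([(244,128),(290,208),(240,300),(130,303)],318,130,4,.040) if 0 else None
E
```

```text
c [ 0.4741 -0.113 ] R [0.036  0.0379 0.0352 0.0368 0.0372 0.037 ] vertex ang mod60 15.9 [15.6 14.7 17.2 16.  16.2 16.4]
c [ 0.4795 -0.024 ] R [0.0387 0.0382 0.0378 0.038  0.0384 0.0361] vertex ang mod60 15.9 [14.8 17.6 14.9 16.6 13.6 18.6]
c [0.4827 0.0638] R [0.0388 0.0366 0.0392 0.0396 0.0369 0.0382] vertex ang mod60 33.7 [35.3 36.1 32.1 34.  35.2 30.5]
c [ 0.4741 -0.1115] R [0.0265 0.0272 0.0283 0.0269 0.0273 0.0277] vertex ang mod60 16.4 [18.4 15.7 16.7 17.5 14.5 16. ]
```

>>> {"fn": "arm_command", "kwargs": {"rows": [[[-10,54,0],0,-1],[[-10,54,0],0,-1],[[-10,54,0],0,-1],[[-10,54,0],0,-1],[[-10,54,0],0,-1],[[0,0,0],0,-1],[[0,0,0],0,-1]]}}

```text
t: 19.1
tcp_pos: [0.43, 0.2487, 0.2375]
tool_rot: [0.001, 1.0, -0.0, 0.0]
force: [-1.3, -0.1, 0.1]
finger_gap: 1.0
```

```bash
python3 - <<'E'
from h import *
im,c=snap('wrist','w10'); np.save('w10c.npy',np.array([*c[:3],*c[3].ravel(),*c[4]]))
s=manip.sense(); print(s['t'],s['tcp_pos'],s['finger_gap'],s['force'])
E
```

```text
19.15 [0.43010713 0.24827653 0.23752562] 1.0010524446492997 [ 0.10918871 -0.89119516 -0.65724616]
```

View pics/w10.png

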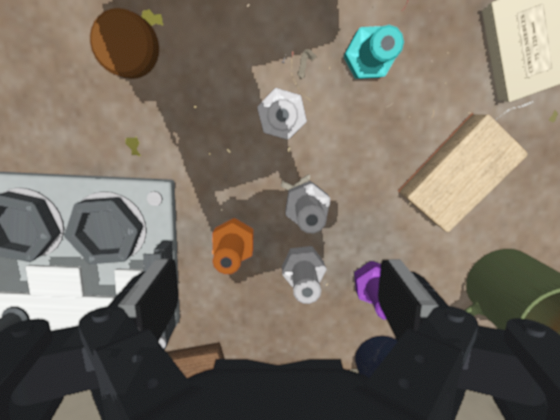

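Steel hubs at (282,114), (311,216), (306,290); look-alikes orange (230,260), purple (372,285), turquoise (386,43). The steel grey ones fit. Enlarged crop to confirm.

```bash
python3 - <<'E'
from h import *
im=cv2.imread('pics/w10.png')
g=np.clip((im/255.)**0.6*255,0,255).astype(np.uint8)
o=[cv2.resize(g[y:y+80,x:x+80],(400,400),interpolation=cv2.INTER_CUBIC) for x,y in [(242,75),(268,170),(268,235)]]
cv2.imwrite('pics/w10a.png',np.hstack(o[:2])); cv2.imwrite('pics/w10b.png',o[2])
E
```

```text
(no output)
```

View pics/w10a.png

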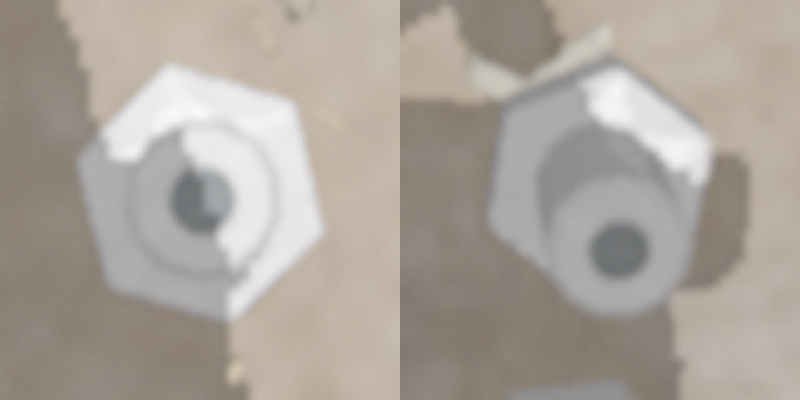

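View pics/w10b.png

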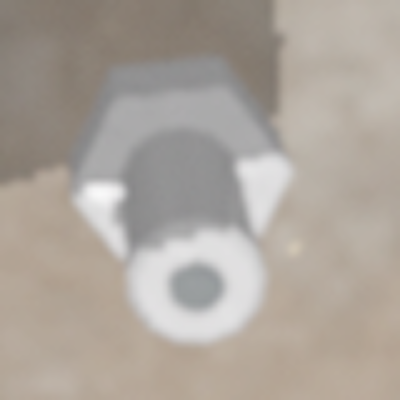

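```bash
python3 - <<'E'
from h import *
c=loadc('w10c.npy')
for n,x0,y0,top,V in [('C',242,75,(203,200),[(170,63),(295,100),(325,230),(235,320),(107,288),(80,160)]),
 ('B',268,170,(218,250),[(218,65),(312,138),(103,105),(88,218)]),('A',268,235,(196,287),[(110,98),(232,90),(293,170),(75,200)])]:
    t=ray(c,top[0]/5+x0,top[1]/5+y0,.067)[:2]
    P=np.array([ray(c,u/5+x0,v/5+y0,.022)[:2] for u,v in V]); d=(P-t)@np.array([1,1j])
    print(n,t.round(4),P.mean(0).round(4),abs(d).round(4),(np.degrees(np.angle(d))%60).round(1),round(np.degrees(np.angle((d**6).mean())/6)%60,1))
E
```

```text
C [0.3654 0.2543] [0.3651 0.2547] [0.0256 0.0259 0.0257 0.0251 0.0257 0.0246] [13.1 14.3 15.3 16.4 13.5 13.5] 14.3
B [0.4606 0.2816] [0.4493 0.2776] [0.026  0.0259 0.0266 0.0245] [51.8 52.5 49.6 48.1] 50.6
A [0.5366 0.279 ] [0.526  0.2784] [0.0261 0.0253 0.0257 0.0238] [37.1 33.5 37.  40. ] 36.7
```

>>> {"fn": "arm_command", "kwargs": {"rows": [[[-33,3,-30],0,-0.5],[[-32,3,-40],0,-0.5],[[0,0,-40],0,-0.5],[[0,0,-40],0,-0.5],[[0,0,-25],0,-0.5],[[0,0,-16],0,-0.5],[[0,0,0],0,-0.5],[[0,0,0],0,-0.5],[[0,0,0],0,1],[[0,0,0],0,1],[[0,0,0],0,1],[[0,0,0],0,1]], "squeeze": 60}}

```text
t: 20.65
tcp_pos: [0.3646, 0.2557, 0.0474]
tool_rot: [0.001, 1.0, 0.0, 0.001]
force: [1.2, -2.0, 6.0]
finger_gap: 0.31
```

>>> {"fn": "arm_command", "kwargs": {"rows": [[[0,0,30],0,1],[[0,0,55],0,1],[[15,-52,5],0.03,1],[[16,-53,0],0,1],[[16,-53,0],0,1],[[16,-53,0],0,1],[[16,-53,0],0,1],[[15,-52,0],0,1],[[15,-52,0],0,1],[[0,0,0],0,1],[[0,0,0],0,1]]}}

```text
t: 22.02
tcp_pos: [0.4721, -0.1117, 0.1362]
tool_rot: [-0.014, 1.0, 0.001, -0.001]
force: [-0.7, 0.2, -3.0]
finger_gap: 0.308
```

```bash
python3 - <<'E'
from h import *
im,c=snap('wrist','w11'); np.save('w11c.npy',np.array([*c[:3],*c[3].ravel(),*c[4]]))
s=manip.sense(); print(s['t'],s['tcp_pos'],s['tool_rot'],s['finger_gap'],s['force'])
print(ray(c,*( 277,270),.1),[np.round(proj(c,(.4743+.0271*np.cos(a),-.1134+.0271*np.sin(a),.040)),0) for a in np.radians(16+60*np.arange(6))])
E
```

```text
22.075 [ 0.47195276 -0.11101548  0.13622242] [-1.42703258e-02  9.99897065e-01  7.93199817e-04 -1.26052022e-03] 0.305964751552092 [ 0.47730014  0.7322894  -3.38879702]
[ 0.48660255 -0.11038304  0.1       ] [array([283., 250.]), array([310., 225.]), array([301., 189.]), array([263., 178.]), array([236., 205.]), array([246., 240.])]
```

View pics/w11.png

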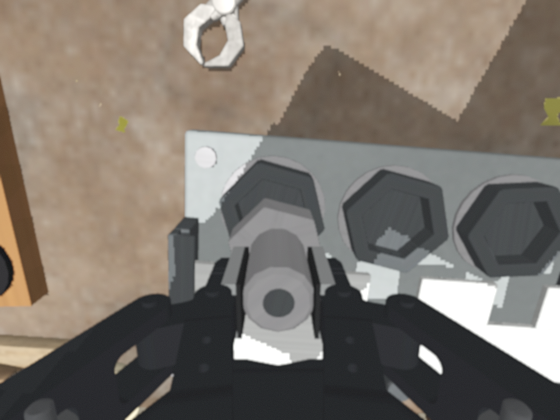

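```bash
python3 - <<'E'
from h import *
c=loadc('w11c.npy')
print(ray(c,279,303,.1558))
E
```

```text
[ 0.47222069 -0.110015    0.1558    ]
```

>>> {"fn": "arm_command", "kwargs": {"rows": [[[1.5,-2,-20],0,1],[[0,0,-15],0,1],[[0,0,-8],0,1],[[0,0,-6],0,1],[[0,0,-5],0,1],[[0,0,0],0,1]]}}

```text
t: 22.82
tcp_pos: [0.4748, -0.1141, 0.0825]
tool_rot: [-0.014, 1.0, 0.0, -0.0]
force: [0.2, -0.5, -2.8]
finger_gap: 0.312
```

>>> {"fn": "arm_command", "kwargs": {"rows": [[[0,0,-4],0,1],[[0,0,-4],0,1],[[0,0,-4],0,1],[[0,0,0],0,1],[[0,0,0],0,1]]}}

```text
t: 23.45
tcp_pos: [0.4751, -0.1145, 0.0714]
tool_rot: [-0.014, 1.0, -0.0, 0.0]
force: [-0.3, -0.1, 5.3]
finger_gap: 0.309
```

>>> {"fn": "arm_command", "kwargs": {"rows": [[[0,0,0],0,-0.5],[[0,0,0],0,-0.5],[[0,0,0],0,-0.5],[[0,0,30],0,-0.5],[[0,0,50],0,-0.5],[[-4,50,20],0,-0.5],[[-4,55,20],0,-0.5],[[-4,60,0],0,-0.5],[[-4,60,0],0,-0.5],[[-4,60,0],0,-0.5],[[-4,60,0],-0.03,-0.5],[[0,0,0],0,-0.5]]}}

```text
t: 24.95
tcp_pos: [0.45, 0.2345, 0.1906]
tool_rot: [-0.003, 1.0, 0.0, 0.0]
force: [0.0, 0.0, 0.1]
finger_gap: 0.753
```

>>> {"fn": "arm_command", "kwargs": {"rows": [[[0,0,0],0,-0.5]]}}

```text
t: 25.08
tcp_pos: [0.4504, 0.2306, 0.1904]
tool_rot: [0.0, 1.0, -0.0, -0.0]
force: [-0.4, 0.4, 0.9]
finger_gap: 0.75
```

```bash
python3 - <<'E'
from h import *
im,c=snap('wrist','w12'); np.save('w12c.npy',np.array([*c[:3],*c[3].ravel(),*c[4]]))
s=manip.sense(); print(s['t'],s['tcp_pos'],s['tool_rot'],s['finger_gap'],s['force'])
E
```

```text
25.125 [0.45068787 0.22988349 0.19043094] [ 1.06757823e-03  9.99999323e-01 -3.09525103e-04 -3.45028462e-04] 0.747555150592468 [ 0.55183671 -0.29602554  0.33225304]
```

View pics/w12.png

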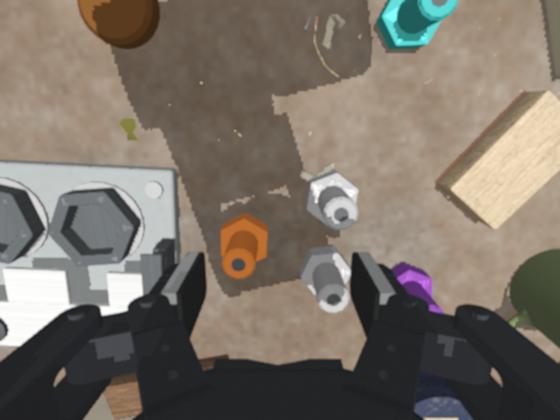

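```bash
python3 - <<'E'
from h import *
c=loadc('w12c.npy')
print(ray(c,341,212.5,.067),ray(c,333,298,.067))
E
```

```text
[0.45905677 0.28148159 0.067     ] [0.53468469 0.27844671 0.067     ]
```

>>> {"fn": "arm_command", "kwargs": {"rows": [[[5,25,-20],0,-0.5],[[4.5,26.5,-30],0,-0.5],[[0,0,-40],0,-0.5],[[0,0,-30],0,-0.5],[[0,0,-16],0,-0.5],[[0,0,-8],0,-0.5],[[0,0,0],0,-0.5],[[0,0,0],0,1],[[0,0,0],0,1],[[0,0,0],0,1],[[0,0,0],0,1]]}}

```text
t: 26.5
tcp_pos: [0.4609, 0.2823, 0.0476]
tool_rot: [0.001, 1.0, 0.0, 0.001]
force: [-1.2, -1.5, 6.0]
finger_gap: 0.31
```

>>> {"fn": "arm_command", "kwargs": {"rows": [[[0,0,35],0,1],[[0,0,55],0,1],[[3,-51,0],0.111,1],[[3,-51,0],0.111,1],[[3,-51,0],0.111,1],[[3,-51,0],0.11,1],[[3,-51,0],0,1],[[3,-51,0],0,1],[[0,0,0],0,1],[[0,0,0],0,1]]}}

```text
t: 27.75
tcp_pos: [0.4776, -0.0234, 0.1364]
tool_rot: [-0.218, 0.976, 0.001, -0.001]
force: [0.3, 0.2, -2.2]
finger_gap: 0.31
```

```bash
python3 - <<'E'
from h import *
im,c=snap('wrist','w13'); np.save('w13c.npy',np.array([*c[:3],*c[3].ravel(),*c[4]]))
s=manip.sense(); print(s['t'],s['tcp_pos'],s['tool_rot'],s['finger_gap'],s['force'])
E
```

```text
27.8 [ 0.47756659 -0.02279349  0.13639855] [-2.19086222e-01  9.75705141e-01  5.50162572e-04 -6.35184724e-04] 0.30819374787948817 [-0.07862949 -0.13447284 -1.70751781]
```

View pics/w13.png

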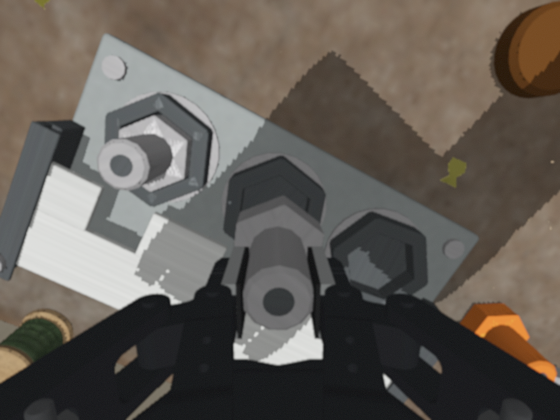

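>>> {"fn": "arm_command", "kwargs": {"rows": [[[1.5,-0.5,-20],0,1],[[0,0,-15],0,1],[[0,0,-8],0,1],[[0,0,-6],0,1],[[0,0,-5],0,1],[[0,0,0],0,1]]}}

```text
t: 28.55
tcp_pos: [0.4798, -0.0241, 0.0825]
tool_rot: [-0.219, 0.976, 0.0, -0.0]
force: [0.2, -0.2, -2.6]
finger_gap: 0.306
```

>>> {"fn": "arm_command", "kwargs": {"rows": [[[0,0,-4],0,1],[[0,0,-4],0,1],[[0,0,-4],0,1],[[0,0,0],0,1],[[0,0,0],0,1]]}}

```text
t: 29.18
tcp_pos: [0.48, -0.0245, 0.0716]
tool_rot: [-0.219, 0.976, -0.0, 0.0]
force: [-0.9, -1.1, 6.7]
finger_gap: 0.308
```

Home (TCP 24 mm above its bench grasp height). Release, then hub A.

>>> {"fn": "arm_command", "kwargs": {"rows": [[[0,0,0],0,-0.5],[[0,0,0],0,-0.5],[[0,0,0],0,-0.5],[[0,0,30],0,-0.5],[[0,0,50],0,-0.5],[[0,45,20],-0.11,-0.5],[[0,50,20],-0.11,-0.5],[[0,55,0],-0.11,-0.5],[[0,55,0],-0.11,-0.5],[[0,40,0],0,-0.5],[[0,0,0],0,-0.5],[[0,0,0],0,-0.5]]}}

```text
t: 30.68
tcp_pos: [0.4795, 0.2203, 0.1903]
tool_rot: [-0.001, 1.0, -0.0, -0.0]
force: [-0.9, 0.0, -0.1]
finger_gap: 0.747
```

```bash
python3 - <<'E'
from h import *
im,c=snap('wrist','w14'); np.save('w14c.npy',np.array([*c[:3],*c[3].ravel(),*c[4]]))
s=manip.sense(); print(s['t'],s['tcp_pos'],s['tool_rot'],s['finger_gap'],s['force'])
E
```

```text
30.725 [0.47961319 0.21985375 0.19038715] [-3.26957839e-04  9.99999814e-01 -2.97644955e-04 -4.19824358e-04] 0.7514605166850564 [ 0.33804929  0.28186857 -1.3078162 ]
```

View pics/w14.png

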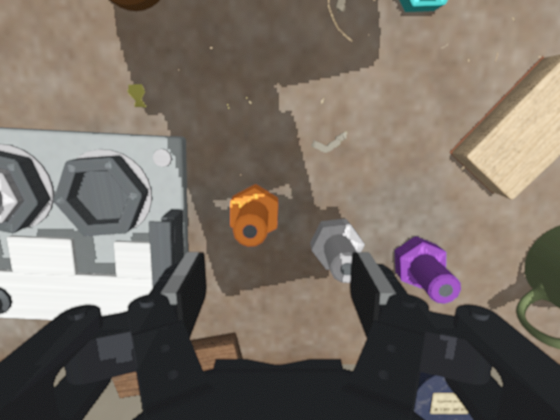

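```bash
python3 - <<'E'
from h import *
c=loadc('w14c.npy'); im=cv2.imread('pics/w14.png')
g=np.clip((im[200:300,295:395]/255.)**0.6*255,0,255).astype(np.uint8)
cv2.imwrite('pics/w14a.png',cv2.resize(g,(600,600),interpolation=cv2.INTER_CUBIC))
print(ray(c,348,267,.067),proj(c,(.5355,.2788,.067)))
E
```

```text
[0.53480857 0.27942047 0.067     ] (np.float64(347.1985308247184), np.float64(267.7659261606816))
```

View pics/w14a.png

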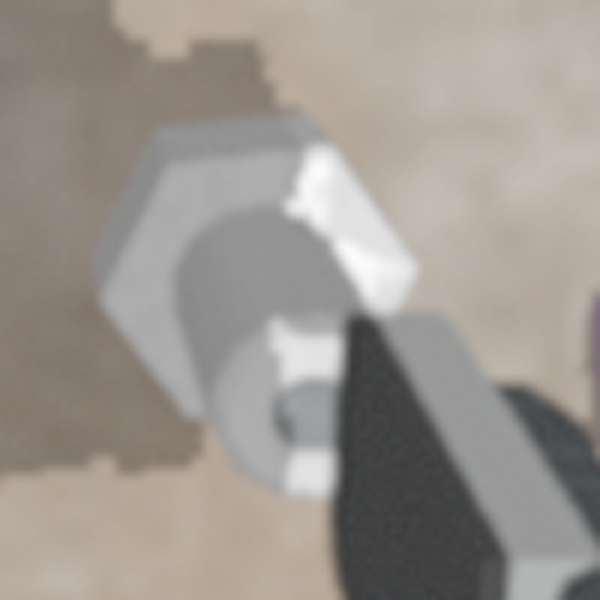

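>>> {"fn": "arm_command", "kwargs": {"rows": [[[28,30,0],0,-0.5],[[28,29,-30],0,-0.5],[[0,0,-50],0,-0.5],[[0,0,-35],0,-0.5],[[0,0,-20],0,-0.5],[[0,0,-9],0,-0.5],[[0,0,0],0,-0.5],[[0,0,0],0,1],[[0,0,0],0,1],[[0,0,0],0,1],[[0,0,0],0,1]]}}

```text
t: 32.1
tcp_pos: [0.5366, 0.2797, 0.0479]
tool_rot: [-0.001, 1.0, 0.0, 0.001]
force: [-1.0, -1.4, 6.2]
finger_gap: 0.31
```

```bash
python3 - <<'E'
from h import *
c=loadc('w14c.npy')
t=np.array([.5355,.279]);P=np.array([ray(c,u/6+295,v/6+200,.022)[:2] for u,v in [(165,160),(320,145),(415,265),(190,415),(100,300)]]); d=(P-t)@np.array([1,1j])
print(abs(d).round(4),(np.degrees(np.angle(d))%60).round(1))
E
```

```text
[0.0253 0.024  0.0248 0.0257 0.0253] [37.9 39.3 35.6 37.3 38.2]
```

>>> {"fn": "arm_command", "kwargs": {"rows": [[[0,0,35],0,1],[[0,0,55],0,1],[[-13,-53,0],-0.065,1],[[-13,-53,0],0,1],[[-13,-54,0],0,1],[[-13,-54,0],0,1],[[0,0,0],0,1],[[0,0,0],0,1]]}}

```text
t: 33.1
tcp_pos: [0.4839, 0.0659, 0.1365]
tool_rot: [0.032, 0.999, 0.0, -0.0]
force: [0.4, 0.2, -3.1]
finger_gap: 0.309
```

```bash
python3 - <<'E'
from h import *
im,c=snap('wrist','w15'); np.save('w15c.npy',np.array([*c[:3],*c[3].ravel(),*c[4]]))
s=manip.sense(); print(s['t'],s['tcp_pos'],s['tool_rot'],s['finger_gap'],s['force'])
E
```

```text
33.15 [0.4840819  0.06644969 0.13655006] [3.17072760e-02 9.99497172e-01 2.14834685e-04 7.79197066e-05] 0.309610195634866 [ 1.14160264 -0.73067953 -3.1163878 ]
```

View pics/w15.png

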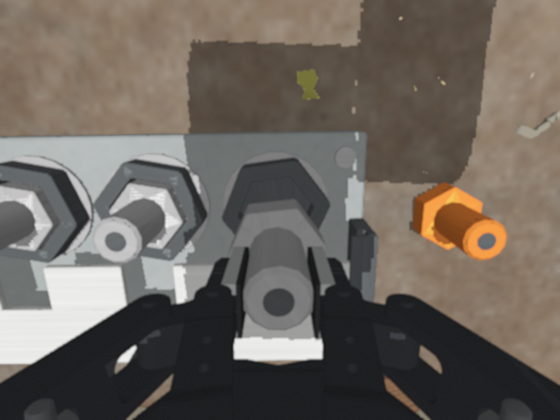

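>>> {"fn": "arm_command", "kwargs": {"rows": [[[0,-0.5,-20],0,1],[[0,0,-15],0,1],[[0,0,-8],0,1],[[0,0,-6],0,1],[[0,0,-5],0,1],[[0,0,0],0,1]]}}

```text
t: 33.9
tcp_pos: [0.4839, 0.0653, 0.0825]
tool_rot: [0.032, 0.999, 0.0, -0.0]
force: [-0.1, 0.3, -2.0]
finger_gap: 0.306
```

>>> {"fn": "arm_command", "kwargs": {"rows": [[[0,0,-4],0,1],[[0,0,-4],0,1],[[0,0,-4],0,1],[[0,0,0],0,1],[[0,0,0],0,1]]}}

```text
t: 34.52
tcp_pos: [0.4841, 0.065, 0.0718]
tool_rot: [0.032, 0.999, -0.0, 0.001]
force: [-2.2, -1.2, 8.4]
finger_gap: 0.311
```

>>> {"fn": "arm_command", "kwargs": {"rows": [[[0,0,0],0,-0.5],[[0,0,0],0,-0.5],[[0,0,0],0,-0.5],[[0,0,30],0,-0.5],[[0,0,50],0,-0.5],[[-10,-20,40],0.03,-0.5],[[-20,-40,40],0.035,-0.5],[[-10,-40,20],0,-0.5],[[0,0,0],0,-0.5],[[0,0,0],0,-0.5]]}}

```text
t: 35.78
tcp_pos: [0.4435, -0.0344, 0.2502]
tool_rot: [-0.0, 1.0, 0.0, -0.0]
force: [-0.2, 0.6, -0.1]
finger_gap: 0.751
```

```bash
python3 - <<'E'
from h import *
im,c=snap('wrist','w16'); np.save('w16c.npy',np.array([*c[:3],*c[3].ravel(),*c[4]]))
s=manip.sense(); print(s['t'],s['tcp_pos'],s['tool_rot'],s['finger_gap'],s['force'])
E
```

```text
35.825 [ 0.44336506 -0.03399058  0.24988327] [-7.83764416e-04  9.99999196e-01  5.03768815e-04 -8.59718600e-04] 0.7513535761849041 [-0.24424282  0.52222131 -0.39086174]
```

View pics/w16.png

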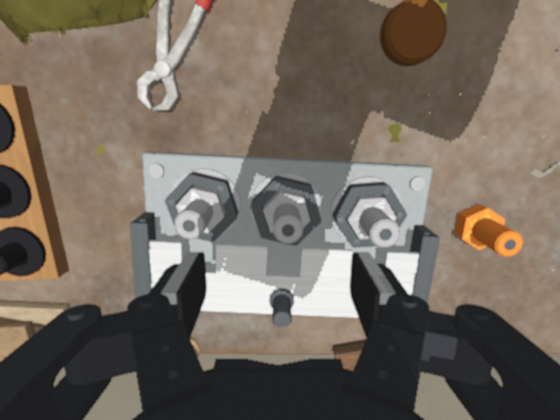

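```bash
python3 - <<'E'
from h import *
c=loadc('w16c.npy'); im=cv2.imread('pics/w16.png')
cv2.imwrite('pics/w16a.png',cv2.resize(im[150:340,130:440],None,fx=2.5,fy=2.5,interpolation=cv2.INTER_CUBIC))
for a in [(188,226),(288,230),(383,234)]: print(ray(c,*a,.091))
print(ray(c,282,317,.0925))
E
```

```text
[ 0.47568107 -0.11427684  0.091     ]
[ 0.47960899 -0.02363435  0.091     ]
[0.48356301 0.063141   0.091     ]
[ 0.56924046 -0.02884204  0.0925    ]
```

View pics/w16a.png

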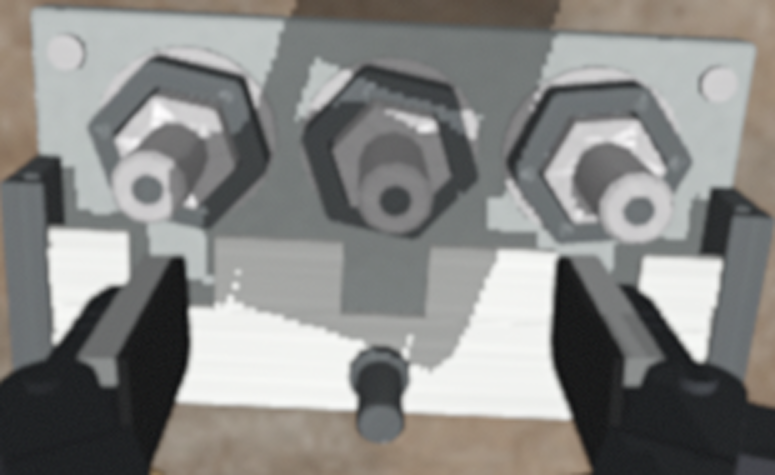

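>>> {"fn": "arm_command", "kwargs": {"rows": [[[42,2,0],-0.05,-0.5],[[42,2,-20],0,-0.5],[[42,1,-40],0,-0.5],[[0,0,-40],0,-0.5],[[0,0,-40],0,-0.5],[[0,0,-22],0,-0.5],[[0,0,-11],0,-0.5],[[0,0,0],0,-0.5],[[0,0,0],0,1],[[0,0,0],0,1],[[0,0,0],0,1],[[0,0,0],0,1]], "squeeze": 40}}

```text
t: 37.33
tcp_pos: [0.5705, -0.0302, 0.0788]
tool_rot: [0.024, 1.0, -0.0, 0.001]
force: [-0.7, -0.4, 5.9]
finger_gap: 0.218
```

>>> {"fn": "arm_command", "kwargs": {"rows": [[[-8,0.4,0],0,1],[[-10,0.5,0],0,1],[[-10,0.5,0],0,1],[[-10,0.6,0],0,1],[[0,0,0],0,1]]}}

```text
t: 37.95
tcp_pos: [0.5314, -0.0282, 0.0788]
tool_rot: [0.024, 1.0, -0.001, 0.0]
force: [-0.7, -1.9, 10.4]
finger_gap: 0.215
```

>>> {"fn": "arm_command", "kwargs": {"rows": [[[-6,0.3,0],0,1],[[-6,0.3,0],0,1],[[-4,0.2,0],0,1],[[0,0,0],0,1],[[0,0,0],0,1]]}}

```text
t: 38.58
tcp_pos: [0.5218, -0.0279, 0.0788]
tool_rot: [0.025, 1.0, -0.001, 0.007]
force: [10.6, 2.2, 0.5]
finger_gap: 0.216
```

>>> {"fn": "arm_command", "kwargs": {"rows": [[[-2,0.1,0],0,1],[[-2,0.1,0],0,1],[[0,0,0],0,1],[[0,0,0],0,1]]}}

```text
t: 39.08
tcp_pos: [0.5218, -0.0279, 0.0789]
tool_rot: [0.026, 1.0, -0.001, 0.011]
force: [18.0, 4.5, -7.0]
finger_gap: 0.217
```

```bash
python3 - <<'E'
from h import *
im,c=snap('wrist','w17'); np.save('w17c.npy',np.array([*c[:3],*c[3].ravel(),*c[4]]))
s=manip.sense(); print(s['t'],s['tcp_pos'],s['tool_rot'],s['finger_gap'],s['force'])
im2,c2=snap('side','s17')
cv2.imwrite('pics/s17c.png',cv2.resize(im2[165:315,200:360],None,fx=4,fy=4,interpolation=cv2.INTER_CUBIC))
E
```

```text
39.125 [ 0.52173174 -0.02792422  0.07887286] [ 0.02554421  0.99961114 -0.00124943  0.01111296] 0.21744148336560543 [17.82241015  5.59663102 -7.5285294 ]
```

View pics/w17.png

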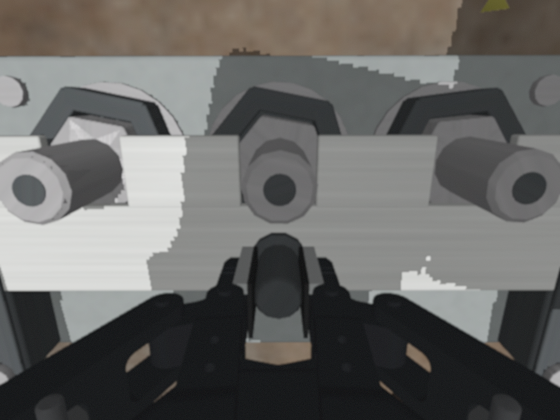

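View pics/s17c.png

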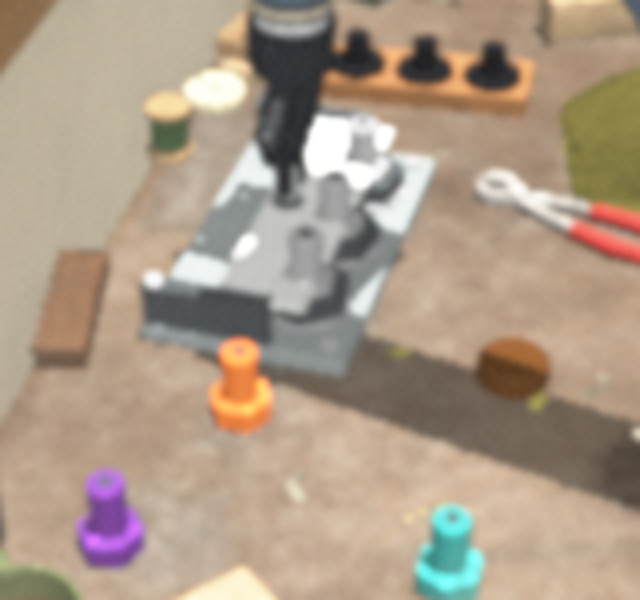

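```bash
python3 - <<'E'
from h import *
a=loadc('w16c.npy'); b=loadc('w17c.npy')
print('before front',ray(a,70/2.5+130,229/2.5+150,.0545),ray(a,640/2.5+130,252/2.5+150,.0545),ray(a,280/2.5+130,237/2.5+150,.0545), 'back', ray(a,300/2.5+130,408/2.5+150,.0545))
print('slot root before',ray(a,385/2.5+130,315/2.5+150,.0545))
print('after front',ray(b,180,136,.0545),ray(b,380,136,.0545),'root',ray(b,335,206,.0545),ray(b,250,206,.0545),'back',ray(b,170,290,.0545),ray(b,420,290,.0545))
print('stem',ray(b,278,190,.091))
E
```

```text
before front [ 0.50545785 -0.15668422  0.0545    ] [0.51596755 0.07997249 0.0545    ] [ 0.50909684 -0.06998195  0.0545    ] back [ 0.5900644  -0.06351771  0.0545    ]
slot root before [ 0.54486157 -0.02626997  0.0545    ]
after front [ 0.46220596 -0.06739188  0.0545    ] [0.46683686 0.02187939 0.0545    ] root [0.4985842  0.00172583 0.0545    ] [ 0.49650284 -0.03861885  0.0545    ] back [ 0.53953433 -0.08318784  0.0545    ] [0.54611002 0.04525392 0.0545    ]
stem [ 0.47991253 -0.02440824  0.091     ]
```

>>> {"fn": "arm_command", "kwargs": {"rows": [[[4,-0.2,0],0,1],[[0,0,0],0,1],[[0,0,0],0,-0.6],[[0,0,0],0,-0.6],[[0,0,0],0,-0.6],[[0,0,30],0,-0.6],[[0,0,50],0,-0.6],[[0,0,50],0,-0.6],[[20,0,20],0,-0.6],[[20,0,0],0,-0.6],[[0,0,0],0,-0.6],[[0,0,0],0,-0.6]]}}

```text
t: 40.67
tcp_pos: [0.5541, -0.0267, 0.2267]
tool_rot: [0.024, 1.0, 0.0, -0.002]
force: [0.3, 0.4, 0.8]
finger_gap: 0.803
```

```bash
python3 - <<'E'
from h import *
im,c=snap('wrist','w18'); np.save('w18c.npy',np.array([*c[:3],*c[3].ravel(),*c[4]]))
s=manip.sense(); print(s['t'],s['tcp_pos'],s['tool_rot'],s['finger_gap'],s['force'])
a=loadc('w16c.npy'); print('wall base',ray(a,330,352,0))
E
```

```text
40.725 [ 0.55411236 -0.02669989  0.22669935] [ 2.44134015e-02  9.99700441e-01  3.29105569e-04 -1.70469405e-03] 0.8012835823281697 [ 0.3333817   0.48558364 -0.37404248]
wall base [0.68526306 0.03675458 0.        ]
```

View pics/w18.png

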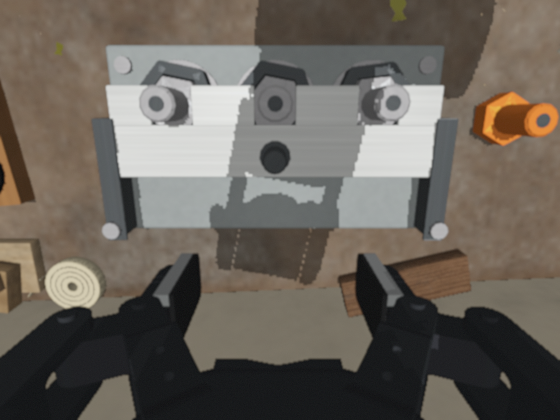

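```bash
python3 - <<'E'
from h import *
im=cv2.imread('pics/w18.png')
g=np.clip((im[35:245,90:460]/255.)**0.6*255,0,255).astype(np.uint8)
cv2.imwrite('pics/w18a.png',cv2.resize(g,None,fx=2.15,fy=2.15,interpolation=cv2.INTER_CUBIC))
o=[cv2.resize(g[30:100,x:x+90],None,fx=4.4,fy=4.4,interpolation=cv2.INTER_CUBIC) for x in (30,140)]
cv2.imwrite('pics/w18b.png',np.hstack(o))
E
```

```text
(no output)
```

View pics/w18a.png

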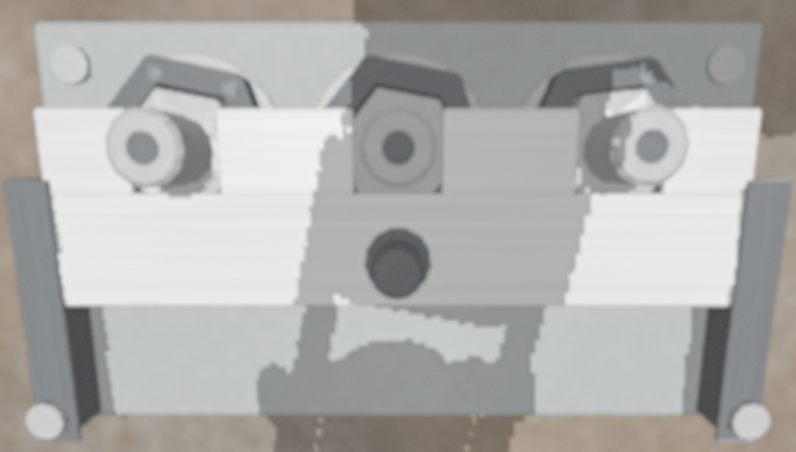

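View pics/w18b.png

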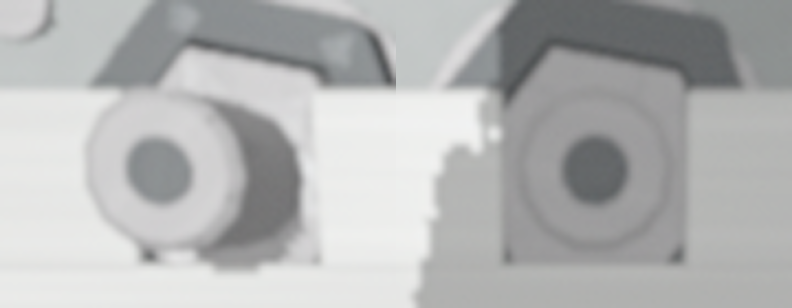

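```bash
python3 - <<'E'
from h import *
c=loadc('w18c.npy')
k=lambda u,v,z:ray(c,u/2.15+90,v/2.15+35,z).round(4)
print('handle',k(397,267,.0925),'root',k(372,193,.0545),k(425,193,.0545),'stem1',k(398,148,.091),'stem2',k(143,148,.091),'stem0',k(652,146,.091),'front',k(290,108,.0545),k(500,108,.0545))
E
```

```text
handle [ 0.5218 -0.0261  0.0925] root [ 0.4966 -0.0353  0.0545] [ 0.4976 -0.0138  0.0545] stem1 [ 0.4803 -0.0236  0.091 ] stem2 [ 0.4758 -0.1131  0.091 ] stem0 [0.484  0.0655 0.091 ] front [ 0.4624 -0.0655  0.0545] [0.4665 0.0171 0.0545]
```

>>> {"fn": "arm_command", "kwargs": {"rows": [[[-20,-25,20],0.05,-0.6],[[-30,-45,20],0,-0.6],[[-30,-50,20],0,-0.6],[[-20,-40,20],0,-0.6],[[0,0,0],0,-0.6],[[0,0,0],0,-0.6]]}}

```text
t: 41.48
tcp_pos: [0.455, -0.1862, 0.307]
tool_rot: [-0.0, 1.0, 0.001, -0.001]
force: [-0.1, 0.5, 0.5]
finger_gap: 0.8
```

```bash
python3 - <<'E'
from h import *
im,c=snap('wrist','w19'); np.save('w19c.npy',np.array([*c[:3],*c[3].ravel(),*c[4]]))
s=manip.sense(); print(s['t'],s['tcp_pos'],s['finger_gap'],s['force'])
E
```

```text
41.525 [ 0.45524012 -0.18580062  0.30679826] 0.7984556073398115 [-0.38641325  0.53833337  0.47776989]
```

View pics/w19.png

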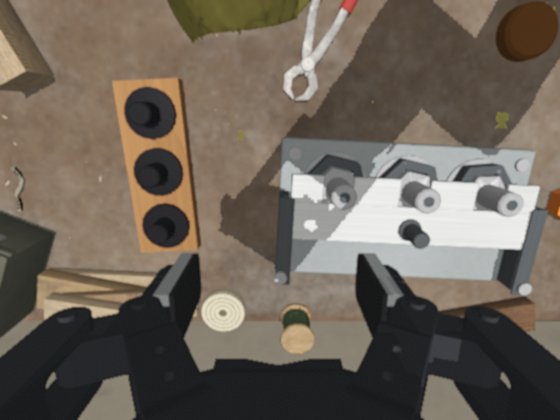

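```bash
python3 - <<'E'
from h import *
c=loadc('w19c.npy'); im=cv2.imread('pics/w19.png')
g=np.clip((im[65:265,100:215]/255.)**0.6*255,0,255).astype(np.uint8)
cv2.imwrite('pics/w19a.png',cv2.resize(g,None,fx=3,fy=3,interpolation=cv2.INTER_CUBIC))
K=[ray(c,*p,.022)[:2] for p in [(113,81),(180,79),(198,251),(141,252)]]; m=np.mean(K,0)
ax=(K[3]-K[0]+K[2]-K[1]); ax/=np.linalg.norm(ax); print('holes',[(m+ax*d).round(4) for d in (-.07,0,.07)])
for p in [(151,112),(159,171.5),(166,225.5)]: print(ray(c,*p,.028).round(4))
E
```

```text
holes [array([ 0.3897, -0.3347]), array([ 0.4597, -0.3321]), array([ 0.5296, -0.3294])]
[ 0.3882 -0.3323  0.028 ]
[ 0.4584 -0.3296  0.028 ]
[ 0.5282 -0.3274  0.028 ]
```

View pics/w19a.png

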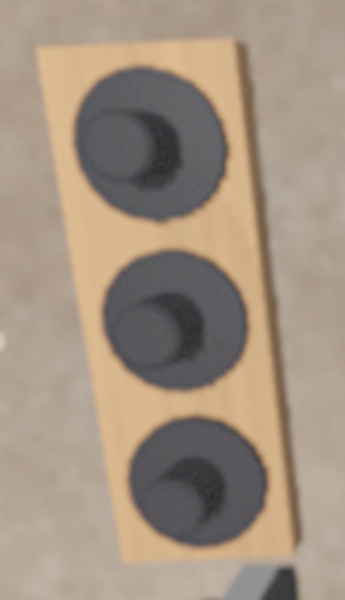

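```bash
python3 -c "
from station import manip
print(manip.sign_off())"
```

```text
the job is handed in; nothing more can be done
None
```

I handed the job in at about 41.5 s. All three dust caps are in the rack, all three steel hubs are in their nests, and the keeper is shut. The system gave no verdict.

- **Hubs:** I measured the foot and nest angles from above and turned each hub to match, so each dropped straight in without any searching. The tool stopped about 24 mm above its bench grasp height, which is the height of the nest floor. The last views put the stems within about 2 mm of the nest centres.
- **Keeper:** it moved about 48 mm and then held against an 18 N push. I could not read the joint itself. I take this as the end stop because the slot ends sit about 18 mm from the nest centres, clear of the stems. That means it had started about 7 mm short of fully open.
- **Caps and rack:** the last picture showed the rack about 20 mm from where it was when I loaded it. I had not touched it after loading, so I think this was the announced knock. The caps moved with it, still plug down, and measured about 3 mm off the hole centres (the limit is 8 mm).
- **Other objects:** I didn't touch the bystanders or the coloured look-alikes. I didn't measure the bystanders' positions again at the end.

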